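Air the cheese-ripening cabinet

TASK

Air the small steel cheese-ripening cabinet: pull its tray out all the way to its stop, keeping the little cheese lying in it, and swing the vent lever on the cabinet's deck so that it stands straight up. Do the two in either order, do not disturb the other cheeses and the jar, and let go of everything at the end.

Things in the scene. Friction and masses are not known exactly. Their poses are not given: they have to be found in the camera images.
- cabinet: Fixed steel cabinet on the table, 260 mm deep (its x) and 300 mm wide (its y), with an aluminium deck 330 mm wide and 12 mm thick on top (deck top 152 mm above the table). Origin: centre of its underside, on the table; z up, x level from its front (tray side) to its back. Closed, the tray's wooden front panel has its outer face 144 mm in front of (-x of) the origin.
- deck_edge (a point): Middle of the deck's lower front edge, 140 mm above the table, 190 mm in front of the cabinet's origin; axes as the cabinet's. The deck overhangs the closed tray's front by 46 mm and covers the knob, so the tool must come to it from in front, tilted 30 to 45 degrees from vertical, the fingers pointing down and towards the cabinet.
- tray (a joint): How far the wooden tray is out (m): 0 shut (start), 0.170 at its stop; it slides along the cabinet's -x. It runs with about 1 to 2 N of friction, and stays where left.
- tray_knob (a point): Grip point of the tray's dark steel knob; travels with the tray; axes as the cabinet's. The knob sticks out level from the middle of the tray's front, 100 mm above the table, 40 mm below the deck's underside: neck 12 mm across, then a head 28 mm in diameter and 16 mm long, outer end 43 mm from the front. This point is in the head's middle, on its axis, 35 mm from the front.
- tray_floor (a point): Centre of the tray's inner floor (upper face); travels with the tray; axes as the cabinet's. The inside measures 226 mm along x by 254 mm along y; the walls rise 37 mm above the floor.
- vent (a joint): Angle of the vent lever (rad): 0 leans 0.8 rad (46 degrees) from upright towards the cabinet's front, 0.8 is straight up, 1.6 leans as far towards the back. Starts leaning to the front, between 0 and 0.4. Stiff: it stays where it is left; moving it takes about 0.6 to 1 N at the ball.
- vent_tip (a point): Centre of the black ball, 26 mm in diameter, on the end of the vent lever, 90 mm from the pivot on a steel rod 10 mm thick.
- vent_pivot (a point): Centre of the lever's pivot, 22 mm above the deck's top, on a steel block (70 mm along x, 50 mm along y, 25 mm high) fixed on the deck. The pivot's axis is this point's y (within 0.25 rad of the cabinet's y); its x points to the lever's back: the ball leans towards -x at joint value 0, +x at 1.6.
- wheel: Little round cheese, 84 mm across, 30 mm high, 0.2 kg, lying loose in the tray, hidden while the tray is shut. Origin: centre of its underside.
- deck_cheese: Bystander: cheese block 90 x 60 x 50 mm, loose on the cabinet's deck in its back corner on the +y side. Origin: centre of its underside.
- wedge: Bystander: cheese block 140 x 90 x 70 mm, loose on the table. Origin: centre of its underside.
- jar: Bystander: amber jar 72 mm across, 95 mm high, loose on the table. Origin: centre of its underside.
- tomme: Bystander: grey cheese wheel 140 mm across, 55 mm high, loose on the table. Origin: centre of its underside.

How it is judged (in metres and radians):
At the end, for the whole second after the job is handed in: The tray is out to its stop (within 8 mm), the vent lever stands upright (within 0.14 rad, 8 degrees) and at rest, and the little cheese lies flat and still on the tray's floor (value of joint tray above 0.162 m and value of joint vent between 0.66 and 0.94 rad and z of wheel in the frame of tray_floor below 0.01 m and angle between wheel's own z axis and vertical below 0.15 rad and x of wheel in the frame of tray_floor between -0.113 and 0.113 m and linear speed of wheel below 0.02 m/s and velocity of joint vent between -0.05 and 0.05 rad/s); the robot touches nothing.
It fails at once if the cheese block on the deck is pushed more than 25 mm from its place or tipped (distance of deck_cheese from where it was at the start of the episode above 0.025 m or angle between deck_cheese's own z axis and vertical above 0.4 rad).
It fails at once if the large cheese block is pushed more than 25 mm from its place or tipped (distance of wedge from where it was at the start of the episode above 0.025 m or angle between wedge's own z axis and vertical above 0.4 rad).
It fails at once if the jar is pushed more than 25 mm from its place or tipped (distance of jar from where it was at the start of the episode above 0.025 m or angle between jar's own z axis and vertical above 0.4 rad).
It fails at once if the grey cheese wheel is pushed more than 25 mm from its place or tipped (distance of tomme from where it was at the start of the episode above 0.025 m or angle between tomme's own z axis and vertical above 0.4 rad).
It also fails if it takes over 54 s, if anything falls off the work surface, if the arm or the gripper's body presses on something with over 40 N, if the wrist force passes 120 N, or if a joint passes its speed limit or range.

ROBOT

A 6-joint arm with a two-finger parallel gripper is mounted at the origin on the work surface. World frame = base frame: x ahead of the robot, y to its left, z up, the work surface at z = 0. Lengths are in mm, angles in rad, forces in N, time in s.
With the tool pointing down it reaches from about 350 to 975 mm from the base axis. Payload 7.1 kg.
Tool frame: the origin (TCP) lies at the very end of the fingers, on their centre line; the grasp point (between the pads) lies 19 mm behind it; z points along the fingers, y is the line along which they close (so a half turn about z gives the same grasp; the last joint's range is limited). The gripper opens to 88 mm and grips with 3 to 60 N. Pads are 20 mm wide; open, the fingers measure 115 mm over their backs; the gripper's body (75 mm by 178 mm) begins 61 mm behind the grasp point.
Start: joints at [-1.307, 0.423, 1.63, -0, 1.089, -0.019], TCP at [174.422, -600.151, 222.675] pointing down, gripper open.
Joint ranges: [-3, 3], [-0.9, 2.11], [0.09, 2.58], [-1.31, 4.45], [0.11, 2.69], [-2.54, 2.54]. Speed limits (rad/s): [2.39, 2.39, 3.01, 3.14, 3.14, 3.14].

INTERFACE

Orientations are given as a rotation vector (axis times angle).
In Python, from workcell import ctrl, optics gives the robot as it stands.
- The arm moves only by the shell command python3 -m jog 'ROWS'. ROWS is JSON, a list of rows, each a list of 7 numbers: the shift along the tool's x, y, z in units of 40 mm (1.0 is 40 mm), then the turn, a rotation vector about the tool's x, y, z in units of 6 degrees (1.0 is 6 degrees), then the opening, from 0 (shut) to 1 (fully open). A call has 1 to 20 rows; each row shifts and turns the commanded pose from where the row before left it, along the tool's axes as they then stand; what a row does not reach is not made up. A row lasts 1/10 s, in which the tool goes at most 50 mm and 8.59 degrees, less where a joint would pass 70% of its speed; a pose out of reach is approached as far as the arm can. A call is refused whole if a number of a shift passes 1 or a number of a turn 1, either way. A call with a gripper value outside its range is refused whole. The fingers move at their own pace and stop on an object; the grip force is fixed at half the most. Time passes only in rows, so rows that do not move let the fingers close. It gives the time, the measured TCP pose, the force, the opening and the grip force at its end, in the units of the state.
- ctrl.get_obs(): the state, without advancing time (a new reading comes with each control period).
- optics.get_image(name): name is "side" or "top"; returns the picture (384x512x3 uint8, red, green, blue); there is no depth.
- optics.camera_model(name): a dict with "fov_y" (degrees; the focal length in pixels is half the picture's height over the tangent of half this angle, whatever the lens; pixels are square), "cx", "cy" (the principal point, pixels), "view" (4x4, takes a point from world to camera coordinates). Camera axes: x right, y up, looking along -z (the intrinsics and any distortion apply to the point x, -y, -z); pixel columns grow to the right and rows downward; lengths in mm; the calibration is good to about 2 mm. A picture is of the moment at which its call begins. camera_model takes no time and is no camera call.
- ctrl.close_job(): hands the job in; it is judged then, once.
Trained networks look in the newest picture that a camera, given by its name, has taken for a name from the list of things; names that differ only in an ending like _2 or _b are one class to them, and where a whole thing is asked for, a point or a joint stands for the part that bears it (a point fixed in the world has none). Each returns a list of dicts, best first, with "conf" (0 to 1); they miss things now and then, are a little off and sometimes report something else, mostly with a low value. They report only what shows in the picture. A call takes as long as a camera call.
- optics.masks_of(target, camera): "pixels" (384x512 bool, what is visible of it) and "extent" ([centre column, centre row, width, height] in pixels, round what is visible of it).
The state is a dict: "t": time; "qpos": joint angles; "qvel": joint speeds; "joint_torque": joint torques, N m; "ee_pos": TCP position; "orientation": TCP orientation; "ft_force": force on the tool from outside, world axes, zero at the start; "moment": the same for the moment, N m; "width": finger opening in mm; "grasp_force": force on a finger pad.
Only numpy, scipy, OpenCV 4.12 (cv2) and the standard library are available. Lean on these libraries where they do the work, as an engineer would, in place of code of your own. Each camera call takes 0.05 s, during which the arm holds its last target. There are 200 camera calls.

## Working session

There is one attempt and no reset: what is moved stays moved. The work goes in short steps, Python scripts to look and compute and a shell command to move; the robot and the scene stay as the last step left them, time stands still between calls to the robot, and variables do not carry over. Pictures are saved under pics/ and viewed, at most 10 in all, crops included, and the job is handed in when it is done.

```bash
mkdir -p pics; ls
python3 - <<'E'
from workcell import ctrl, optics
import cv2, numpy as np
print(ctrl.get_obs())
ims=[]
for c in ("side","top"):
    im=optics.get_image(c); cv2.imwrite(f"pics/{c}0.png",im[:,:,::-1]); m=optics.camera_model(c); print(c,m)
    for t in ["cabinet","tray_knob","vent_tip","vent_pivot","deck_cheese","wedge","jar","tomme","tray"]:
        r=optics.masks_of(t,c)[:2]
        print(t,[(round(x["conf"],2),np.round(x["extent"],1).tolist()) for x in r])
E
```

```text
pics
{'t': 0.0, 'qpos': array([-1.30700067e+00,  4.23822129e-01,  1.63067158e+00, -8.10092110e-06,
        1.08861174e+00, -1.89867465e-02]), 'qvel': array([0.00091466, 0.00018987, 0.00024299, 0.00127613, 0.00039008,
       0.00153071]), 'joint_torque': array([-2.32411316e-03, -5.44628191e+01, -2.73663604e+01,  6.42283098e-02,
        2.27142626e-02, -1.31483412e-04]), 'ee_pos': array([ 174.27984391, -599.63635102,  221.92062181]), 'orientation': array([-3.10875593e+00, -4.42509401e-01,  3.01184485e-04]), 'ft_force': array([-0.24457979,  0.76339111,  1.10091421]), 'moment': array([ 0.00559864, -0.02871575,  0.03264925]), 'grasp_force': 0.0, 'width': 88.01731408778015}
side {'fov_y': 53.38440205108792, 'cx': 252.49980871979704, 'cy': 194.03024937097894, 'view': array([[ 9.97816025e-01, -6.58481220e-02,  5.21590467e-03,
        -5.59249676e+02],
       [ 4.36699856e-02,  7.16862870e-01,  6.95845211e-01,
        -1.33599774e+02],
       [-4.95591887e-02, -6.94097724e-01,  7.18172846e-01,
        -1.17298628e+03],
       [ 0.00000000e+00,  0.00000000e+00,  0.00000000e+00,
         1.0000
[... 564 characters left out ...]
1e-03,
         4.63358642e+01],
       [ 9.81423549e-01, -3.00543676e-02,  1.89484968e-01,
        -5.56824450e+02],
       [-1.89572765e-01, -7.32112478e-05,  9.81866672e-01,
        -1.23578832e+03],
       [ 0.00000000e+00,  0.00000000e+00,  0.00000000e+00,
         1.00000000e+00]])}
cabinet [(0.77, [342.6, 205.8, 162.0, 159.9])]
tray_knob [(0.71, [342.0, 205.2, 161.2, 155.1])]
vent_tip [(0.7, [355.2, 230.7, 21.3, 12.0])]
vent_pivot [(0.79, [364.6, 224.6, 44.2, 29.5]), (0.39, [343.0, 205.0, 160.6, 157.2])]
deck_cheese [(0.97, [372.1, 148.2, 41.7, 32.2])]
wedge [(0.64, [107.8, 192.1, 54.3, 65.6])]
jar [(0.93, [163.6, 144.3, 26.4, 32.4])]
tomme [(0.72, [128.2, 273.9, 56.3, 46.1])]
tray []
```

View pics/side0.png

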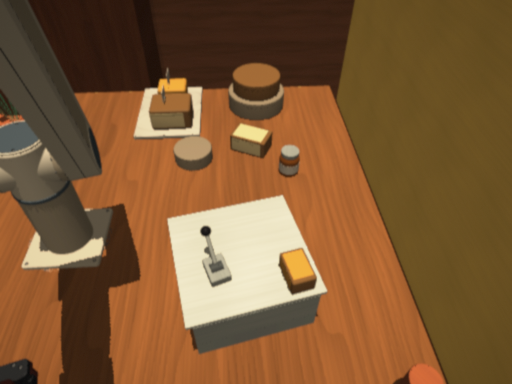

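View pics/top0.png

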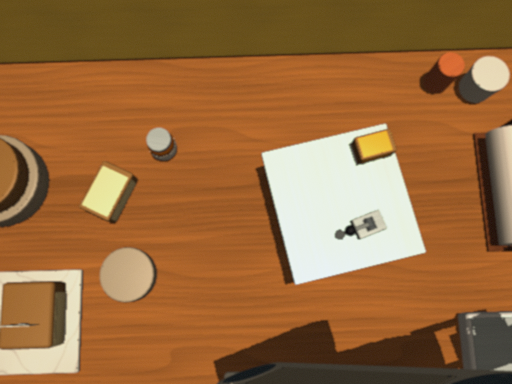

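The top view shows the cabinet's front facing image left (world +y). Deck corners are near (263,153), (386,125), (425,252) and (295,283). The black ball is at about (349,230), with its shadow left of it, and in the side view the ball is at about (206,231). The table items stand further out at left.

```bash
cat > h.py <<'E'
import numpy as np
from workcell import optics
def K(c):
    m=optics.camera_model(c); return 192/np.tan(np.radians(m["fov_y"]/2)),m["cx"],m["cy"],m["view"]
def ray(c,p):
    f,cx,cy,V=K(c); d=np.array([(p[0]-cx)/f,-(p[1]-cy)/f,-1]); R=V[:3,:3]
    return -R.T@V[:3,3], R.T@d
def onz(c,p,z):
    o,d=ray(c,p); return o+d*(z-o[2])/d[2]
def tri(ps):
    A=0;b=0
    for c,p in ps:
        o,d=ray(c,p); d/=np.linalg.norm(d); P=np.eye(3)-np.outer(d,d); A=A+P; b=b+P@o
    X=np.linalg.solve(A,b); return X,[np.round(np.array(proj(c,X))-p,1) for c,p in ps]
def proj(c,X):
    f,cx,cy,V=K(c); q=V[:3,:3]@X+V[:3,3]; return cx-f*q[0]/q[2], cy+f*q[1]/q[2]
E
python3 - <<'E'
from h import *; import cv2
ims={c:cv2.imread(f"pics/{c}0.png") for c in("top","side")}
# deck corners by brightness
for c in ims:
    g=ims[c].min(2); m=(g>(150 if c=="top" else 110)).astype(np.uint8)
    n,l,s,_=cv2.connectedComponentsWithStats(m); 
    x,y=(300,200) if c=="top" else (250,230)
    k=l[y,x]; hull=cv2.convexHull(np.argwhere(l==k)[:,::-1].astype(np.int32)); 
    q=cv2.approxPolyDP(hull,12,True)[:,0]; print(c,g[y,x],q.tolist())
    for a in q: print(np.round(onz(c,a+0.0,152)))
    # dark ball
    r=(330,372,215,250) if c=="top" else (190,225,220,250)
    sub=ims[c][r[2]:r[3],r[0]:r[1]].max(2); mm=(sub<45).astype(np.uint8)
    n,l,s,ce=cv2.connectedComponentsWithStats(mm); print([(s[i,4],s[i,:4]+[r[0],r[2],0,0],np.round(ce[i]+[r[0],r[2]],1)) for i in range(1,n) if s[i,4]>8])
a=[cv2.resize(ims["top"][205:255,325:400],(600,400),interpolation=cv2.INTER_NEAREST)]
s=cv2.resize(ims["side"][220:295,185:245],(320,400),interpolation=cv2.INTER_NEAREST)
cv2.imwrite("pics/crop0.png",np.hstack([cv2.resize(a[0],(480,400)),s]))
E
```

```text
top 234 [[425, 251], [296, 284], [262, 153], [385, 124]]
[ 389. -384.  152.]
[322. -75. 152.]
[642.  -6. 152.]
[ 707. -315.  152.]
[(np.int32(66), array([345, 225,  11,  10]), array([350.2, 230. ]))]
side 199 [[326, 291], [186, 328], [167, 219], [282, 195]]
[ 709. -316.  152.]
[ 392. -385.  152.]
[324. -75. 152.]
[644.  -4. 152.]
[(np.int32(48), array([202, 228,   8,   7]), array([205.4, 230.9]))]
```

View pics/crop0.png

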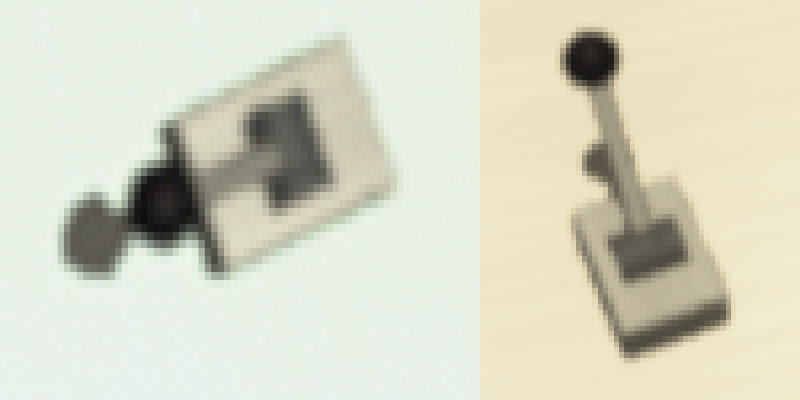

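```bash
cat >> h.py <<'E'
from workcell import ctrl
from scipy.spatial.transform import Rotation as Ro
O=np.array([522.5,-225,0]); cx_=np.array([.2105,-.9776,0]); cy_=np.array([.9776,.2105,0]); UZ=np.array([0,0,1.])
def Rt(t,xa=cx_,):  # tool tilted t deg, fingers towards xa; tool y = +left-of-xa
    t=np.radians(t); z=np.sin(t)*xa-np.cos(t)*UZ; y=np.cross(UZ,xa); return np.stack([np.cross(y,z),y,z],1)
def go(R,P=None):
    o=ctrl.get_obs(); R0=Ro.from_rotvec(o["orientation"]).as_matrix()
    w=Ro.from_matrix(R0.T@R).as_rotvec(degrees=True)/6
    print("t",round(o["t"],2),"pos",o["ee_pos"].round(1),"q",o["qpos"].round(2),"F",o["ft_force"].round(1),"w",round(o["width"],1))
    print("turn(tool now)",w.round(2))
    if P is not None:
        d=np.array(P)-o["ee_pos"]; print("shift now-axes",(R0.T@d/40).round(2),"| after-turn axes",(R.T@d/40).round(2))
E
python3 - <<'E'
from h import *
b,e=tri([("top",(350.2,230)),("side",(205.3,230.7))]); print("ball",b.round(1),e)
p=onz("top",(368.9,223.4),177); p[2]=174; print("pivot",p.round(1))
ps=onz("side",(185+ (651-480)/320*60-.5, 220+255/400*75-.5),177);print("pivot side",ps.round(1))
d=b-p; print(np.linalg.norm(d), d@cx_, d@cy_, d[2], "yaw off",np.degrees(np.arctan2(-(d@cy_),-(d@cx_))),"lean",np.arctan2(np.hypot(d[0],d[1]),d[2]))
# block long edge direction
a1=onz("top",(325+345/6.4,205+35/8),177);a2=onz("top",(325+175/6.4,205+122/8),177);v=a1-a2;print("block x dir",v,np.degrees(np.arctan2(v@cy_,v@cx_)))
for n,c in (("wedge",(107,192)),("jar",(163,144)),("tomme",(128,274)),("deckch",(374,146))): print(n,onz("top",c,{"deckch":202,"jar":95}.get(n,60)).round())
print("R vertical"); go(Rt(0),b+[0,0,100])
print("knob"); go(Rt(42),O-179*cx_+[0,0,100])
E
```

```text
ball [ 435.7 -192.   239.5] [array([-0.1, -0.3]), array([-0.3,  0.1])]
pivot [ 456.1 -249.9  174. ]
pivot side [ 458.6 -252.5  177. ]
89.77779385258233 -60.88022961227476 -7.8532058346322575 65.5135277904649 yaw off 7.350243121149382 lean 0.7528697028090906
block x dir [ 23.93018197 -64.36760981   0.        ] 8.242227354262065
wedge [574. 402.  60.]
jar [690. 249.  95.]
tomme [360. 343.  60.]
deckch [ 637. -270.  202.]
R vertical
t 1.0 pos [ 174.4 -600.2  222.7] q [-1.31  0.42  1.63  0.    1.09 -0.02] F [-0.5  0.7  0. ] w 87.7
turn(tool now) [  0.     0.   -14.33]
shift now-axes [ 9.12 -7.98 -2.92] | after-turn axes [ 8.6   8.53 -2.92]
knob
t 1.0 pos [ 174.4 -600.2  222.7] q [-1.31  0.42  1.63  0.    1.09 -0.02] F [-0.5  0.7  0. ] w 87.7
turn(tool now) [ -5.23  -5.61 -13.63]
shift now-axes [ 11.29 -11.04   3.07] | after-turn axes [10.83 10.48 -5.62]
```

```bash
cat >> h.py <<'E'
lx=cx_*np.cos(np.radians(7.8))+cy_*np.sin(np.radians(7.8)); BALL=np.array([435.7,-192,239.5]); PIV=np.array([457,-251,174.])
E
python3 -m jog '[[0,0,-1,0,0,0,1],[0,0,-1,0,0,0,1],[0,0,-1,0,0,0,1],[0,0,0,0,0,-1,1],[0,0,0,0,0,-1,1],[0,0,0,0,0,-1,1],[0,0,0,0,0,-1,1],[0,0,0,0,0,-1,1],[0,0,0,0,0,-1,1],[0,0,0,0,0,-1,1],[0,0,0,0,0,-1,1],[0,0,0,0,0,-1,1],[0,0,0,0,0,-1,1],[0,0,0,0,0,-1,1],[0,0,0,0,0,-1,1]]'
python3 -c "
from h import *
go(Rt(0,lx),BALL+[0,0,80])"
```

```text
t: 2.5
ee_pos: [174.4, -600.1, 342.6]
orientation: [-2.251, -2.191, -0.0]
ft_force: [0.2, 0.6, -0.0]
width: 87.7
grasp_force: 0.0
t 2.5 pos [ 174.4 -600.1  342.6] q [-1.31  0.31  1.51  0.    1.32 -1.28] F [ 0.2  0.6 -0. ] w 87.7
turn(tool now) [-0.   -0.   -3.58]
shift now-axes [10.38  6.25  0.58] | after-turn axes [7.36 9.62 0.58]
```

```bash
python3 -m jog '[[0,0,0,0,0,-1,1],[0,0,0,0,0,-1,1],[0,0,0,0,0,-1,1],[0,0,0,0,0,-0.58,1],[0.57,0.74,0,0,0,0,1],[0.57,0.74,0,0,0,0,1],[0.57,0.74,0,0,0,0,1],[0.57,0.74,0,0,0,0,1],[0.57,0.74,0,0,0,0,1],[0.57,0.74,0,0,0,0,1],[0.57,0.74,0,0,0,0,1],[0.57,0.74,0,0,0,0,1],[0.57,0.74,0,0,0,0,1],[0.57,0.74,0,0,0,0,1],[0.57,0.74,0,0,0,0,1],[0.57,0.74,0,0,0,0,1],[0.56,0.74,0,0,0,0,1],[0,0,0,0,0,0,1]]'
python3 -c "
from h import *
go(Rt(0,lx),BALL-[0,0,19])"
```

```text
t: 4.3
ee_pos: [438.7, -189.0, 342.8]
orientation: [1.804, 2.572, 0.002]
ft_force: [0.1, -0.5, -0.5]
width: 87.8
grasp_force: 0.0
t 4.3 pos [ 438.7 -189.   342.8] q [-0.43  0.07  1.81  0.    1.26 -0.78] F [ 0.1 -0.5 -0.5] w 87.8
turn(tool now) [ 0.01 -0.   -0.01]
shift now-axes [-0.05 -0.1   3.06] | after-turn axes [-0.05 -0.1   3.06]
```

```bash
python3 -m jog '[[-0.05,-0.1,0.8,0,0,0,1],[0,0,0.8,0,0,0,1],[0,0,0.8,0,0,0,1],[0,0,0.66,0,0,0,1],[0,0,0,0,0,0,1],[0,0,0,0,0,0,0],[0,0,0,0,0,0,0],[0,0,0,0,0,0,0],[0,0,0,0,0,0,0],[0,0,0,0,0,0,0],[0,0,0,0,0,0,0],[0,0,0,0,0,0,0]]'
python3 -c "
from h import *
go(Rt(0,lx),PIV+[0,0,90-19])"
```

```text
t: 5.5
ee_pos: [434.0, -195.1, 220.4]
orientation: [1.809, 2.568, 0.0]
ft_force: [-0.2, -1.0, 0.2]
width: 35.1
grasp_force: 0.0
t 5.5 pos [ 434.  -195.1  220.4] q [-0.45  0.21  1.95  0.    0.98 -0.79] F [-0.2 -1.   0.2] w 35.1
turn(tool now) [ 0.    0.   -0.04]
shift now-axes [-1.51  0.07 -0.61] | after-turn axes [-1.51  0.06 -0.61]
```

```bash
python3 -m jog '[[0,0,0,0,0,0,0],[0,0,0,0,0,0,0],[0,0,0,0,0,0,0],[0,0,0,0,0,0,0]]'
python3 -m jog '[[-0.21,0,-0.18,0,0,0,0],[-0.24,0,-0.15,0,0,0,0],[-0.25,0,-0.12,0,0,0,0],[-0.265,0,-0.09,0,0,0,0],[-0.275,0,-0.055,0,0,0,0],[-0.28,0,-0.02,0,0,0,0],[0,0,0,0,0,0,0],[0,0,0,0,0,0,0],[0,0,0,0,0,0,0]]'
python3 -c "
from h import *
go(Rt(0,lx),PIV+[0,0,90-19])
import cv2
a=optics.get_image('side')[150:300,150:350,::-1]; b=optics.get_image('top')[150:300,270:450,::-1]
cv2.imwrite('pics/v1.png',cv2.resize(np.hstack([a,b]),(760,300)))"
```

```text
t: 5.9
ee_pos: [437.7, -195.0, 221.5]
orientation: [1.806, 2.562, 0.007]
ft_force: [11.6, 5.3, -0.1]
width: 24.4
grasp_force: 30.0
t: 6.8
ee_pos: [458.3, -252.5, 246.2]
orientation: [1.806, 2.562, 0.006]
ft_force: [12.6, 3.2, -0.4]
width: 20.7
grasp_force: 27.9
t 6.8 pos [ 458.3 -252.5  246.2] q [-0.53  0.24  1.84  0.    1.06 -0.87] F [12.6  3.2 -0.4] w 20.7
turn(tool now) [ 0.07  0.03 -0.05]
shift now-axes [ 0.05 -0.02  0.03] | after-turn axes [ 0.05 -0.02  0.03]
```

View pics/v1.png

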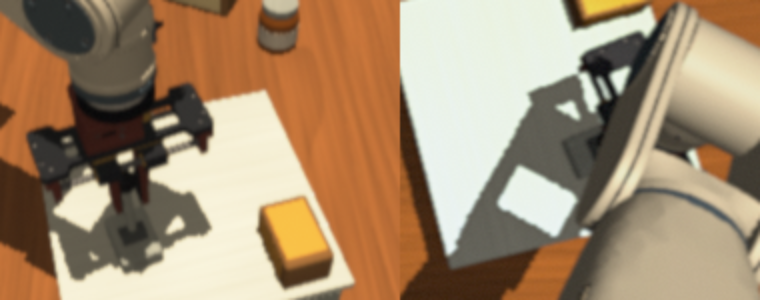

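The gripper hides the ball. The finger gap of 20.7 mm suggests the ball may have slipped, so I'll release, lift and check.

```bash
python3 -m jog '[[0,0,0,0,0,0,1],[0,0,0,0,0,0,1],[0,0,0,0,0,0,1],[0,0,0,0,0,0,1],[0,0,0,0,0,0,1],[0,0,0,0,0,0,1],[0,0,-0.5,0,0,0,1],[0,0,-1,0,0,0,1],[0,0,-1,0,0,0,1],[1,0,-0.6,0,0,0,1],[1,0,-0.6,0,0,0,1],[1,0,0,0,0,0,1],[1,0,0,0,0,0,1],[1,0,0,0,0,0,1],[1,0,0,0,0,0,1],[0,0,0,0,0,0,1]]'
python3 -c "
from h import *
import cv2
ims={c:optics.get_image(c)[:,:,::-1] for c in ('side','top')}
a=ims['side'][200:300,170:270]; b=ims['top'][180:260,320:420]
cv2.imwrite('pics/v2.png',np.hstack([cv2.resize(a,(380,380)),cv2.resize(b,(420,380))]))
for c in ims:
    cv2.imwrite(f'pics/{c}2.png',ims[c])
    print(c,[(round(x['conf'],2),np.round(x['extent'],1).tolist()) for x in optics.masks_of('vent_tip',c)[:2]])
go(Rt(42),O-179*cx_+[0,0,100])"
```

```text
t: 8.5
ee_pos: [372.0, -23.4, 393.0]
orientation: [-1.804, -2.572, -0.002]
ft_force: [0.2, -0.4, 0.8]
width: 87.6
grasp_force: 0.0
side [(0.44, [212.5, 250.9, 13.2, 24.8])]
top [(0.54, [372.4, 221.7, 12.3, 14.6])]
t 8.7 pos [374. -27. 393.] q [-0.1  -0.16  1.91 -0.    1.38 -0.45] F [-0.   0.1  0.5] w 88.2
turn(tool now) [ 0.46 -6.99  1.19]
shift now-axes [-1.47  2.41  7.32] | after-turn axes [4.05 2.59 6.21]
```

View pics/v2.png

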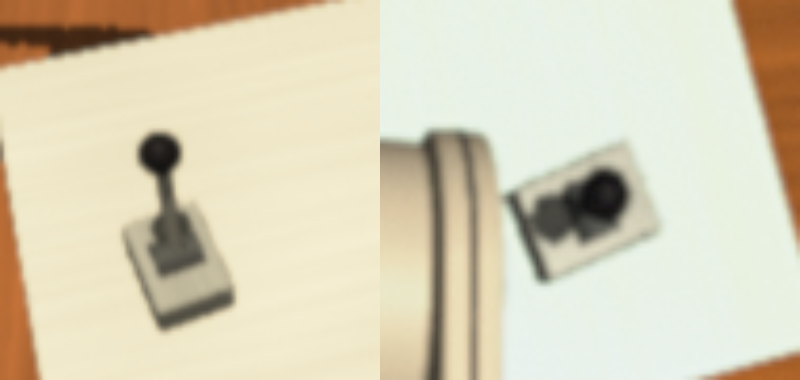

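```bash
python3 -m jog '[[0,0,0,0.07,-1,0.17,1],[0,0,0,0.07,-1,0.17,1],[0,0,0,0.07,-1,0.17,1],[0,0,0,0.07,-1,0.17,1],[0,0,0,0.07,-1,0.17,1],[0,0,0,0.07,-1,0.17,1],[0,0,0,0.07,-1,0.17,1],[0,0,0,0,0,0,1]]'
python3 - <<'E'
from h import *
b,e=tri([("top",(372.8,220.6)),("side",(211.6,239.8))]); d=b-PIV; print(b.round(1),e,d@lx,d[2],"lean back",np.arctan2(d@lx,d[2]))
R=Rt(42); G=O-181*cx_+[0,0,100]+19*R[:,2]
print("TCP goal",G); go(R,G-150*cx_+[0,0,60])
print((R.T@cx_).round(3),(R.T@UZ).round(3))
E
```

```text
t: 9.5
ee_pos: [373.6, -26.1, 391.3]
orientation: [1.57, 1.951, -0.614]
ft_force: [0.3, 0.6, 0.1]
width: 87.6
grasp_force: 0.0
[ 452.2 -237.6  263.1] [array([-0.1, -0.4]), array([-0.4,  0.1])] -14.243720892481534 89.10304370708485 lean back -0.15851556186124205
TCP goal [487.07568786 -60.48309953  85.88024832]
t 9.5 pos [373.6 -26.1 391.3] q [ 0.46 -0.08  2.03 -0.71  1.45  0.43] F [0.3 0.6 0.1] w 87.6
turn(tool now) [-0.05  0.03  0.05]
shift now-axes [5.82 2.64 2.98] | after-turn axes [5.82 2.59 3.01]
[-0.743  0.     0.669] [-0.669  0.    -0.743]
```

```bash
python3 -m jog '[[0.73,0.32,0.38,0,0,0,1],[0.73,0.32,0.38,0,0,0,1],[0.73,0.32,0.38,0,0,0,1],[0.73,0.32,0.38,0,0,0,1],[0.73,0.32,0.38,0,0,0,1],[0.73,0.32,0.38,0,0,0,1],[0.72,0.33,0.38,0,0,0,1],[0.72,0.33,0.37,0,0,0,1],[0,0,0,0,0,0,1]]'
python3 - <<'E'
from h import *
R=Rt(42); G=O-181*cx_+[0,0,100]+19*R[:,2]
go(R,G-70*cx_); go(R,G)
import cv2
a=optics.get_image('side')[:,:,::-1]; cv2.imwrite('pics/k1.png',a)
E
```

```text
t: 10.4
ee_pos: [455.2, 84.3, 143.5]
orientation: [1.575, 1.952, -0.613]
ft_force: [0.4, -0.7, -0.4]
width: 87.6
grasp_force: 0.0
t 10.4 pos [455.2  84.3 143.5] q [ 0.58  0.5   1.99 -0.76  1.12  0.88] F [ 0.4 -0.7 -0.4] w 87.6
turn(tool now) [-0.07 -0.    0.04]
shift now-axes [-0.49  0.03  2.38] | after-turn axes [-0.49  0.02  2.38]
t 10.4 pos [455.2  84.3 143.5] q [ 0.58  0.5   1.99 -0.76  1.12  0.88] F [ 0.4 -0.7 -0.4] w 87.6
turn(tool now) [-0.07 -0.    0.04]
shift now-axes [-1.79  0.04  3.55] | after-turn axes [-1.79  0.02  3.55]
```

View pics/k1.png

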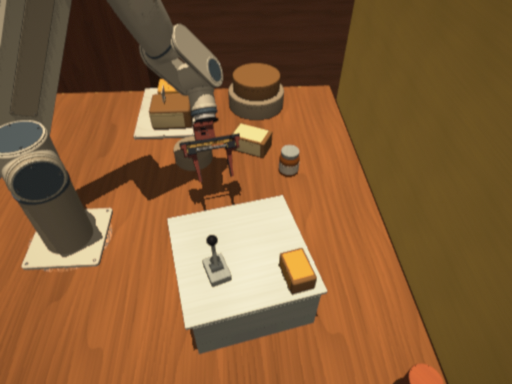

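The gripper is in front of the cabinet, with its fingers near (215,190), clear of the wedge, jar and tomme. Next I approach the knob.

```bash
python3 -m jog '[[-0.16,0.01,0.8,0,0,0,1],[-0.16,0.01,0.8,0,0,0,1],[-0.17,0,0.78,0,0,0,1],[-0.26,0,0.235,0,0,0,1],[-0.26,0,0.235,0,0,0,1],[-0.26,0,0.235,0,0,0,1],[-0.26,0,0.235,0,0,0,1],[-0.26,0,0.235,0,0,0,1],[0,0,0,0,0,0,1]]'
python3 - <<'E'
from h import *
R=Rt(42); G=O-181*cx_+[0,0,100]+19*R[:,2]
go(R,G)
E
```

```text
t: 11.35
ee_pos: [486.4, -61.6, 89.5]
orientation: [1.574, 1.948, -0.609]
ft_force: [0.7, -0.6, 0.7]
width: 87.9
grasp_force: 0.0
t 11.35 pos [486.4 -61.6  89.5] q [ 0.28  0.58  2.08 -1.04  0.89  0.92] F [ 0.7 -0.6  0.7] w 87.9
turn(tool now) [-0.03  0.01  0.  ]
shift now-axes [0.08 0.02 0.05] | after-turn axes [0.08 0.02 0.05]
```

```bash
python3 -m jog '[[0.08,0.02,0.05,0,0,0,1],[0,0,0,0,0,0,0],[0,0,0,0,0,0,0],[0,0,0,0,0,0,0],[0,0,0,0,0,0,0],[0,0,0,0,0,0,0],[0,0,0,0,0,0,0],[0,0,0,0,0,0,0],[0,0,0,0,0,0,0],[0,0,0,0,0,0,0],[0,0,0,0,0,0,0],[0,0,0,0,0,0,0]]'
python3 - <<'E'
from h import *
R=Rt(42); G=O-181*cx_+[0,0,100]+19*R[:,2]
go(R,G-173*cx_)
E
```

```text
t: 12.55
ee_pos: [488.7, -58.3, 85.4]
orientation: [1.572, 1.95, -0.604]
ft_force: [5.2, 0.6, -3.3]
width: 27.0
grasp_force: 30.0
t 12.55 pos [488.7 -58.3  85.4] q [ 0.29  0.59  2.07 -1.04  0.88  0.93] F [ 5.2  0.6 -3.3] w 27.0
turn(tool now) [0.01 0.   0.01]
shift now-axes [ 3.17 -0.04 -2.87] | after-turn axes [ 3.17 -0.05 -2.87]
```

```bash
python3 -m jog '[[0.09,0,-0.083,0,0,0,0],[0.15,0,-0.134,0,0,0,0],[0.186,0,-0.167,0,0,0,0],[0.186,0,-0.167,0,0,0,0],[0.186,0,-0.167,0,0,0,0],[0.186,0,-0.167,0,0,0,0],[0.186,0,-0.167,0,0,0,0],[0.186,0,-0.167,0,0,0,0],[0.186,0,-0.167,0,0,0,0],[0.186,0,-0.167,0,0,0,0],[0.186,0,-0.167,0,0,0,0],[0.186,0,-0.167,0,0,0,0],[0.186,0,-0.167,0,0,0,0],[0.186,0,-0.167,0,0,0,0],[0.186,0,-0.167,0,0,0,0],[0.186,0,-0.167,0,0,0,0],[0.09,0,-0.083,0,0,0,0],[0.05,0,-0.045,0,0,0,0],[0,0,0,0,0,0,0]]'
python3 - <<'E'
from h import *
go(Rt(42),np.array([488.7,-58.3,85.4])-171*cx_)
E
```

```text
t: 14.45
ee_pos: [455.3, 99.5, 85.4]
orientation: [1.571, 1.95, -0.602]
ft_force: [5.8, 3.1, 0.4]
width: 27.2
grasp_force: 30.0
t 14.45 pos [455.3  99.5  85.4] q [ 0.61  0.62  1.98 -0.8   1.04  0.99] F [5.8 3.1 0.4] w 27.2
turn(tool now) [ 0.02 -0.    0.01]
shift now-axes [ 0.18 -0.01 -0.16] | after-turn axes [ 0.18 -0.01 -0.16]
```

Moved 161 mm. Next, small steps until the stop shows in the force.

```bash
python3 -m jog '[[0.074,0,-0.067,0,0,0,0],[0.074,0,-0.067,0,0,0,0],[0.05,0,-0.045,0,0,0,0],[0,0,0,0,0,0,0],[0,0,0,0,0,0,0]]'
python3 -m jog '[[0.037,0,-0.033,0,0,0,0],[0.037,0,-0.033,0,0,0,0],[0,0,0,0,0,0,0],[0,0,0,0,0,0,0]]'
python3 - <<'E'
from h import *
o=ctrl.get_obs(); print((o["ee_pos"]-[488.7,-58.3,85.4])@cx_, o["ft_force"]@cx_)
E
```

```text
t: 14.95
ee_pos: [453.4, 107.8, 85.5]
orientation: [1.569, 1.948, -0.606]
ft_force: [15.0, -10.7, -5.5]
width: 27.1
grasp_force: 30.0
t: 15.35
ee_pos: [453.0, 109.3, 85.5]
orientation: [1.567, 1.946, -0.61]
ft_force: [24.4, -27.3, -14.5]
width: 27.3
grasp_force: 30.0
-171.32378376804172 31.841134594313516
```

The pull force has risen to 32 N, so the tray is at its stop. I release and retreat.

```bash
python3 -m jog '[[-0.06,0,0.054,0,0,0,0],[0,0,0,0,0,0,1],[0,0,0,0,0,0,1],[0,0,0,0,0,0,1],[0,0,0,0,0,0,1],[0,0,0,0,0,0,1],[0,0,0,0,0,0,1],[0,0,0,0,0,0,1],[0,0,0,0,0,0,1],[0,0,-0.5,0,0,0,1],[0,0,-1,0,0,0,1],[0,0,-1,0,0,0,1],[-0.7,0,-0.7,0,0,0,1],[-0.7,0,-0.7,0,0,0,1],[-0.7,0,-0.7,0,0,0,1],[-0.7,0,-0.7,0,0,0,1],[0,0,0,0,0,0,1]]'
python3 - <<'E'
from h import *
import cv2
ims={c:optics.get_image(c)[:,:,::-1] for c in ('side','top')}
for c in ims: cv2.imwrite(f"pics/{c}3.png",ims[c])
cv2.imwrite('pics/tr.png',np.hstack([ims['side'][100:384,130:400],ims['top'][100:384,150:440]]))
go(Rt(0,lx))
E
```

```text
t: 17.05
ee_pos: [440.7, 167.8, 322.1]
orientation: [1.576, 1.947, -0.597]
ft_force: [0.2, -0.0, 0.4]
width: 88.0
grasp_force: 0.0
t 17.15 pos [439.  166.9 317.8] q [ 0.73  0.28  1.8  -0.62  1.5   0.71] F [-0.9 -0.3 -0.6] w 87.7
turn(tool now) [-0.49  6.99 -1.24]
```

View pics/tr.png

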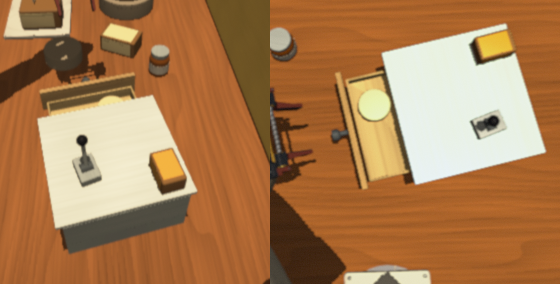

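The tray is out and the little cheese lies flat in it at about (374,104) of the montage. The lever still leans slightly forward, so I'll push the ball the remaining ~14 mm with closed fingers.

```bash
python3 -m jog '[[0,0,-0.5,-0.07,1,-0.18,0],[0,0,-0.5,-0.07,1,-0.18,0],[0,0,0,-0.07,1,-0.18,0],[0,0,0,-0.07,1,-0.18,0],[0,0,0,-0.07,1,-0.18,0],[0,0,0,-0.07,1,-0.18,0],[0,0,0,-0.07,1,-0.18,0],[0,0,0,0,0,0,0]]'
python3 - <<'E'
from h import *
go(Rt(0,lx),PIV-80*lx+[0,0,160])
E
```

```text
t: 17.95
ee_pos: [433.5, 189.6, 346.9]
orientation: [-1.803, -2.568, 0.005]
ft_force: [-0.5, -0.3, 1.0]
width: 27.4
grasp_force: 0.0
t 17.95 pos [433.5 189.6 346.9] q [0.39 0.06 1.81 0.   1.27 0.04] F [-0.5 -0.3  1. ] w 27.4
turn(tool now) [-0.05 -0.01 -0.02]
shift now-axes [-8.56 -3.19  0.33] | after-turn axes [-8.55 -3.21  0.32]
```

```bash
python3 -m jog '[[-0.856,-0.32,0.03,0,0,0,0],[-0.856,-0.32,0.03,0,0,0,0],[-0.856,-0.32,0.03,0,0,0,0],[-0.856,-0.32,0.03,0,0,0,0],[-0.856,-0.32,0.03,0,0,0,0],[-0.856,-0.32,0.03,0,0,0,0],[-0.856,-0.32,0.03,0,0,0,0],[-0.856,-0.32,0.03,0,0,0,0],[-0.856,-0.32,0.03,0,0,0,0],[-0.856,-0.32,0.03,0,0,0,0],[0,0,0,0,0,0,0],[0,0,0,0,0,0,0]]'
python3 - <<'E'
from h import *
go(Rt(0,lx),PIV-80*lx+[0,0,76])
E
```

```text
t: 19.15
ee_pos: [430.4, -174.0, 335.2]
orientation: [-1.8, -2.569, 0.006]
ft_force: [0.2, 0.5, 0.3]
width: 0.7
grasp_force: 0.0
t 19.15 pos [ 430.4 -174.   335.2] q [-0.41  0.06  1.84 -0.    1.25 -0.76] F [0.2 0.5 0.3] w 0.7
turn(tool now) [-0.06 -0.02 -0.  ]
shift now-axes [-0.04 -0.02  2.13] | after-turn axes [-0.04 -0.03  2.13]
```

```bash
python3 -m jog '[[-0.04,-0.02,0.8,0,0,0,0],[0,0,0.8,0,0,0,0],[0,0,0.53,0,0,0,0],[-0.3,0,0,0,0,0,0],[-0.3,0,0,0,0,0,0],[-0.3,0,0,0,0,0,0],[-0.13,0,0,0,0,0,0],[-0.13,0,0,0,0,0,0],[-0.13,0,0,0,0,0,0],[-0.13,0,0,0,0,0,0],[0,0,0,0,0,0,0],[0,0,0,0,0,0,0]]'
python3 -m jog '[[0.4,0,0,0,0,0,0],[1,0,0,0,0,0,0],[1,0,-0.6,0,0,0,0],[1,0,-0.6,0,0,0,0],[1,0,-0.6,0,0,0,0],[1,0,-0.4,0,0,0,0],[1,0,0,0,0,0,0],[0,0,0,0,0,0,0]]'
python3 - <<'E'
from h import *
import cv2
ims={c:optics.get_image(c)[:,:,::-1] for c in ('side','top')}
for c in ims:
    r=(355,395,205,240) if c=="top" else (200,235,225,262)
    mm=(ims[c][r[2]:r[3],r[0]:r[1]].max(2)<45).astype(np.uint8)
    n,l,s,ce=cv2.connectedComponentsWithStats(mm); print([(s[i,4],np.round(ce[i]+[r[0],r[2]],1)) for i in range(1,n) if s[i,4]>8])
a=ims['side'][200:300,170:270]; b=ims['top'][180:260,320:420]
cv2.imwrite('pics/v3.png',np.hstack([cv2.resize(a,(380,380)),cv2.resize(b,(420,380))]))
go(Rt(0,lx))
E
```

```text
t: 20.35
ee_pos: [449.9, -229.4, 251.5]
orientation: [-1.8, -2.573, 0.003]
ft_force: [0.7, -0.2, -0.2]
width: 0.5
grasp_force: 0.0
t: 21.15
ee_pos: [360.0, 14.7, 339.9]
orientation: [-1.793, -2.578, 0.001]
ft_force: [-0.7, -0.5, -0.4]
width: 0.4
grasp_force: 0.0
[(np.int32(59), array([214. , 245.7]))]
[(np.int32(63), array([380. , 217.8])), (np.int32(51), array([367.7, 222.9]))]
t 21.25 pos [361.6  12.1 339.6] q [ 0.   -0.14  2.02 -0.    1.26 -0.35] F [-0.1  0.9 -0. ] w 0.5
turn(tool now) [-0.02  0.    0.05]
```

View pics/v3.png

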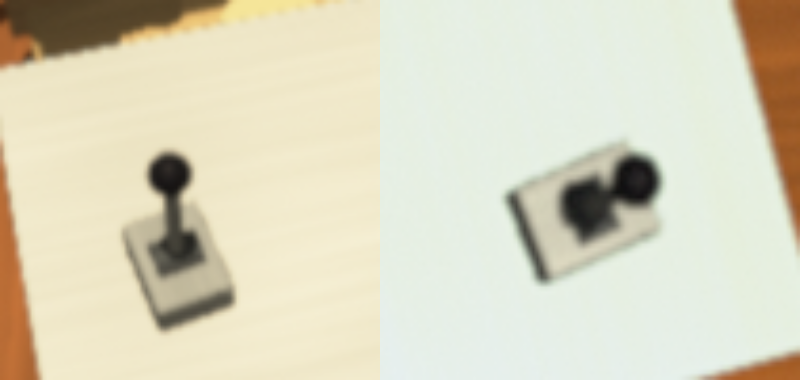

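Run:
```python
from h import *
for t,s in (((380,217.8),(214,245.7)),((380.3,217.3),(213.9,245.3))):
    b,e=tri([("top",t),("side",s)]); d=b-PIV; print(b.round(1),e,"perp",d@np.cross(UZ,lx),np.arctan2(d@lx,d[2]))
o=ctrl.get_obs()
```

```text
[ 457.7 -253.8  262.9] [array([-0.1, -0.3]), array([-0.3,  0.1])] perp -0.3090810345865197 0.03201891312884131
[ 458.  -254.1  264.9] [array([-0. , -0.1]), array([-0.1,  0. ])] perp -0.06965968101455433 0.035568677121294336
```

Run:
```python
from h import *
print(proj("top",O-(144+43+170)*cx_+[0,0,100]),proj("top",O-(144+170)*cx_+127*cy_+[0,0,120]))
optics.get_image("top"); print([(round(x['conf'],2),np.round(x['extent'],1).tolist()) for x in optics.masks_of('tray_knob','top')[:2]],[(round(x['conf'],2),np.round(x['extent'],1).tolist()) for x in optics.masks_of('wheel','top')[:2]])
import cv2; im=cv2.imread("pics/top3.png"); m=(im[225:245,205:235].max(2)<75); ys,xs=np.nonzero(m); print("dark knob cols",xs.min()+205,xs.max()+205,ys.min()+225,ys.max()+225)
```

```text
(np.float64(212.30749917442438), np.float64(235.4393905774303)) (np.float64(216.95843963775152), np.float64(181.46401183717344))
[(0.6, [245.8, 229.9, 66.2, 116.9])] [(0.79, [254.9, 200.8, 32.4, 28.5])]
dark knob cols 212 230 225 244
```

The knob's outer end shows at column 212, where a tray at its stop would put it. Handing in.

```bash
python3 -c "
from workcell import ctrl
print(ctrl.close_job())"
```

```text
the job is handed in; nothing more can be done
None
```

I handed the job in at about 21 s; no verdict came back. By the camera and force readings, the tray is at its stop with the little cheese lying in it, the vent lever is about 0.03 rad from upright, and the gripper touches nothing.

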